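Load the sample tray and draw the camera boom out to its mark

TASK

Stand the two loose specimen jars upright in the two empty cells of the sample tray, one per cell, set down rather than dropped. Then push in the lock button on the camera boom's sleeve, pull the camera head out by its knob until the boom's pointer is opposite the clip on the scale, and finish while still holding it there, since a spring draws the boom back if it is let go. Leave the clip and everything else on the bench where they are.

Things in the scene. Friction and masses are not known exactly. Their poses are not given: they have to be found in the camera images.
- jar1_mid (a point): clear screw-lid specimen jar, an upright cylinder 44 mm in diameter and 80 mm tall (white lid on top), 80 to 170 g, loose on the bench; this point is its centre, 40 mm above its base
- jar2_mid (a point): clear screw-lid specimen jar, an upright cylinder 44 mm in diameter and 80 mm tall (white lid on top), 80 to 170 g, loose on the bench; this point is its centre, 40 mm above its base
- jar3_mid (a point): a third jar of the same kind, which already stands in the tray's end cell (cell_c) and stays there; this point is its centre, 40 mm above its base
- cell_a (a point): empty end cell of the grey open tray, the one nearest the boom's column. The tray is fixed to the bench, 214 x 74 x 22 mm, three cells in a row, 70 mm apart, each about 66 mm square inside, walls and floor 4 mm thick, wall tops 22 mm above the bench. This point is the middle of the cell, 1 mm above its floor (5 mm above the bench); x runs along the row towards cell_b and cell_c, z up
- cell_b (a point): empty middle cell of the same tray; point and axes as for cell_a
- cell_c (a point): far end cell of the same tray, already taken by the third jar; point and axes as for cell_a
- station: camera stand fixed to the bench: a white base plate 200 x 110 mm, a steel column, and on it a level grey square sleeve (220 mm long, 34 mm square, top 182 mm above the bench). The origin is at bench level under the column; x is level and is the direction in which the boom extends, over the row of tray cells; z up. The sleeve spans x = -110 to 110 mm. A scale ledge runs along the sleeve's +y side (y = 17 to 51 mm, top 169 mm above the bench) with a tick every 10 mm
- lock (a joint): lock button in m: 0 = out (boom locked at home), 0.006 = fully in; the boom is free once it is in by 4 mm or more. It moves straight down, takes about 3 N, and stays in when let go
- lock_top (a point): centre of the top face of the lock button, a steel disc 24 mm in diameter standing 12 mm proud of its collar on top of the sleeve; 200 mm above the bench when out
- boom (a joint): extension of the boom in m: 0 = home, at most 0.18. A spring pulls it home with 3 N (home) to 5 N (fully out). Equals joint clip when the pointer is exactly opposite the clip's tip
- knob_grip (a point): the place to grip the camera head: on the axis of the upright round black knob on top of the head, 26 mm in diameter and 42 mm tall; this point is 26 mm above the head's top face (which is 181 mm above the bench) and 16 mm below the knob's top. The head is a white block 40 x 46 x 32 mm with a lens barrel below it that ends 109 mm above the bench. The knob cannot turn
- pointer_tip (a point): tip of the boom's black pointer, an upright blade 4 mm wide and 13 mm tall that comes out of the slot in the sleeve's side and moves with the boom over the scale ledge
- clip (a joint): place of the clip along the scale in m: the boom extension that it marks. Stiff; not to be moved
- clip_tip (a point): tip of the black clip that sits on the outer edge of the scale ledge, 12 mm wide along the scale and 16 mm tall; the tip is in the middle of its width, facing the pointer's track. Pointer and clip are opposite when this and the pointer's tip agree along the station's x
- petri: bystander: petri dish, 90 mm in diameter, 15 mm tall; origin under its centre
- objective: bystander: spare microscope objective standing upright, 26 mm in diameter, 46 mm tall; origin under its centre
- slidebox: bystander: wooden slide box 92 x 122 x 35 mm; origin under its centre
- washbottle: bystander: white wash bottle, 66 mm in diameter, 175 mm tall with its spout; origin under its centre
- beaker: bystander: empty glass beaker, 68 mm in diameter, 85 mm tall; origin under its centre
Things that resemble listed ones, but are neither listed nor needed, are in the scene too. What is shaped like the part that bears jar1_mid but yellow is not meant.

How it is judged:
On the way, in this order (a step that is already met when the one before it is completed fails the run):
1. both loose jars stand upright in the two empty cells, one per cell, and are released, the boom still locked at home (((horizontal distance between jar1_mid and cell_a below 0.018 m and z of jar1_mid in the frame of cell_a between 0.033 and 0.046 m and angle between each of jar1_mid, jar2_mid's own z axis and vertical below 0.12 rad and horizontal distance between jar2_mid and cell_b below 0.018 m and z of jar2_mid in the frame of cell_b between 0.033 and 0.046 m) or (horizontal distance between jar1_mid and cell_b below 0.018 m and z of jar1_mid in the frame of cell_b between 0.033 and 0.046 m and angle between each of jar1_mid, jar2_mid's own z axis and vertical below 0.12 rad and horizontal distance between jar2_mid and cell_a below 0.018 m and z of jar2_mid in the frame of cell_a between 0.033 and 0.046 m)) and linear speed of each of jar1, jar2 below 0.02 m/s and contact force between the fingers and jar1 below 0.05 N and contact force between the fingers and jar2 below 0.05 N and value of joint boom below 0.006 m and value of joint lock below 0.002 m), for 0.2 s.
2. the lock button is pushed in while the boom is at home (value of joint lock above 0.0042 m and value of joint boom below 0.006 m), for 0.05 s.
3. the boom is out to its mark, held by the fingers (x of pointer_tip in the frame of clip_tip between -0.006 and 0.006 m and contact force between the fingers and boom above 2.5 N), for 0.3 s.
At the end, for the whole second after the job is handed in: Both jars upright, one each in cells a and b, third jar still in cell c; pointer within 6 mm of the clip tip along the scale (within the clip width), boom at rest (under 10 mm/s), fingers pressing on it with over 2.5 N, lock button still in, clip not shifted (4 mm) (all of step 3 and ((horizontal distance between jar1_mid and cell_a below 0.018 m and z of jar1_mid in the frame of cell_a between 0.033 and 0.046 m and angle between each of jar1_mid, jar2_mid's own z axis and vertical below 0.12 rad and horizontal distance between jar2_mid and cell_b below 0.018 m and z of jar2_mid in the frame of cell_b between 0.033 and 0.046 m) or (horizontal distance between jar1_mid and cell_b below 0.018 m and z of jar1_mid in the frame of cell_b between 0.033 and 0.046 m and angle between each of jar1_mid, jar2_mid's own z axis and vertical below 0.12 rad and horizontal distance between jar2_mid and cell_a below 0.018 m and z of jar2_mid in the frame of cell_a between 0.033 and 0.046 m)) and horizontal distance between jar3_mid and cell_c below 0.018 m and z of jar3_mid in the frame of cell_c between 0.033 and 0.046 m and angle between jar3_mid's own z axis and vertical below 0.12 rad and linear speed of each of jar1, jar2 below 0.02 m/s and velocity of joint boom between -0.01 and 0.01 m/s and value of joint lock above 0.0035 m and distance of clip_tip from where it was at the start of the episode below 0.004 m); the arm keeps its last pose, push and grip.
It fails at once if a bystander is moved more than 30 mm (distance of any of petri, objective, slidebox, washbottle, beaker from where it was at the start of the episode above 0.03 m).
It fails at once if the third jar is moved more than 30 mm or tipped (distance of jar3_mid from where it was at the start of the episode above 0.03 m or angle between jar3_mid's own z axis and vertical above 0.5 rad).
It fails at once if the clip is shifted by more than 4 mm (distance of clip_tip from where it was at the start of the episode above 0.004 m).
It fails at once if a jar is dropped: let go with its base more than 25 mm above the bench ((height (world z) of jar1_mid above 0.065 m and contact force between the fingers and jar1 below 0.05 N) or (height (world z) of jar2_mid above 0.065 m and contact force between the fingers and jar2 below 0.05 N)).
It also fails if it takes over 72 s, if anything falls off the work surface, if the arm or the gripper's body presses on something with over 40 N, if the wrist force passes 120 N, or if a joint passes its speed limit or range.

ROBOT

A 6-joint arm with a two-finger parallel gripper is mounted at the origin on the work surface. World frame = base frame: x ahead of the robot, y to its left, z up, the work surface at z = 0. Lengths are in m, angles in rad, forces in N, time in s.
With the tool pointing down it reaches from about 0.3 to 0.75 m from the base axis. Payload 8.5 kg.
Tool frame: the origin (TCP) lies midway between the tips of the shut fingers; the grasp point (between the pads) lies 19 mm behind it; y points along the fingers, x is the direction in which the jaws open and shut, and the axes are right-handed (so a half turn about y gives the same grasp; the last joint's range is limited). The gripper opens to 85 mm and grips with 20 to 120 N. Pads are 22 mm wide; open, the fingers measure 114 mm over their backs; the gripper's body (76 mm by 85 mm) begins 54 mm behind the grasp point. The pads swing forward as they close: fully open they stand 13 mm farther back than shut.
Start: joints at [-1.348, 0.381, 1.297, -0, 1.464, -0.215], TCP at [0.233, -0.498, 0.231] pointing down, gripper open.
Joint ranges: [-3.11, 3.11], [-0.89, 2.33], [0.22, 2.48], [-1.42, 4.56], [0.17, 2.85], [-2.88, 2.88]. Speed limits (rad/s): [2.39, 2.39, 3.14, 3.14, 3.14, 3.14].

INTERFACE

Orientations are given as a unit quaternion [x, y, z, w].
In Python, from rig import env gives the robot as it stands. The module is installed in compiled form; this text tells all that it offers.
- The arm moves only by the shell command python3 -m inch 'ROWS' [FORCE]. ROWS is JSON, a list that holds one entry, the list of rows, each a list of 7 numbers: the shift along the tool's x, y, z in cm, then the turn, a rotation vector about the tool's x, y, z in rad, then the finger opening in cm, from 0 to 8.54. A call has 1 to 12 rows; each row is the pose to reach, as a shift and turn from the pose measured when the call began, along the tool's axes at that moment; what a row does not reach only later rows make up. A row lasts 1/12 s, in which the tool goes at most 41.7 mm and 7.16 degrees, less where a joint would pass 70% of its speed; a pose out of reach is approached as far as the arm can. A call with a gripper value outside its range is refused whole. The fingers move at their own pace and stop on an object; FORCE is the grip in N (left out, the last holds). Time passes only in rows, so rows that repeat a pose let the fingers close. It gives the time, the measured TCP pose, the force and the opening at its end, in the units of the state.
- env.get_state(): the state, without advancing time (a new reading comes with each control period).
- env.snapshot(name): name is "scene" or "top" or "wrist"; returns (picture, depth): 420x560x3 uint8, red, green, blue; 420x560 float32, m along the optical axis (not along the pixel's ray), 0 where there is no reading.
- env.camera_model(name): a dict with "fx", "fy", "cx", "cy" (pixels), "k1" (the pictures are not rectified: a ray, as slopes to the right and down, at radius r is drawn at 1 + k1 r^2 times it, then the intrinsics apply), "rvec" (rotation vector, rad) and "tvec" (3), from world to camera coordinates, as OpenCV has them; the wrist camera has in their place "tool_from_camera" (4x4, takes a point from camera to tool coordinates, whose origin is the TCP and whose axes are the tool frame's). Camera axes: x right, y down, z forward; pixel columns grow to the right and rows downward; lengths in m; the calibration is good to about 2 mm. A picture is of the moment at which its call begins: read the wrist's pose just before it. camera_model takes no time and is no camera call.
- env.finish_job(): hands the job in, once; it reports no verdict.
The state is a dict: "t": time; "joint_positions": joint angles; "joint_velocities": joint speeds; "joint_torque": joint torques, N m; "position": TCP position; "ee_rot": TCP orientation; "contact_force": force on the tool from outside, world axes, zero at the start; "moment": the same for the moment, N m; "gripper_width": opening from 0.0 (shut) to 1.0 (fully open).
Only numpy, scipy, OpenCV 4.12 (cv2) and the standard library are available. Lean on these libraries where they do the work, as an engineer would, in place of code of your own. Each camera call takes 0.05 s, during which the arm holds its last target. There are 200 camera calls.

## Working session

There is one attempt and no reset: what is moved stays moved. The work goes in short steps, Python scripts to look and compute and a shell command to move; the robot and the scene stay as the last step left them, time stands still between calls to the robot, and variables do not carry over. Pictures are saved under pics/ and viewed, about 8 in all and at most 12, crops included, and the job is handed in when it is done.

```bash
mkdir -p pics
cat > h.py <<'E'
import numpy as np, cv2
from rig import env
from scipy.spatial.transform import Rotation as R
def model(n, st=None):
    m=env.camera_model(n); K=np.array([[m['fx'],0,m['cx']],[0,m['fy'],m['cy']],[0,0,1.]])
    if 'rvec' in m:
        Rm=cv2.Rodrigues(np.array(m['rvec'],float))[0]; t=np.array(m['tvec'],float)
        Rc=Rm.T; C=-Rm.T@t
    else:
        st=st or env.get_state(); T=np.array(m['tool_from_camera']); Rt=R.from_quat(st['ee_rot']).as_matrix()
        Rc=Rt@T[:3,:3]; C=Rt@T[:3,3]+np.array(st['position'])
    return K,m['k1'],Rc,C
def rays(M,px):
    K,k1,Rc,C=M; p=np.atleast_2d(np.array(px,float))
    d=np.c_[(p[:,0]-K[0,2])/K[0,0],(p[:,1]-K[1,2])/K[1,1]]
    u=d.copy()
    for _ in range(20): u=d/(1+k1*(u**2).sum(1,keepdims=True))
    return np.c_[u,np.ones(len(u))]@Rc.T, C
def plane(M,px,z):
    d,C=rays(M,px); return C+d*((z-C[2])/d[:,2])[:,None]
def proj(M,P):
    K,k1,Rc,C=M; q=(np.atleast_2d(P)-C)@Rc; u=q[:,:2]/q[:,2:]
    u=u*(1+k1*(u**2).sum(1,keepdims=True)); return u*[K[0,0],K[1,1]]+[K[0,2],K[1,2]]
def cloud(M,D):
    v,u=np.mgrid[:D.shape[0],:D.shape[1]]
    d,C=rays(M,np.c_[u.ravel(),v.ravel()]); P=C+d*D.ravel()[:,None]
    P[D.ravel()==0]=np.nan; return P.reshape(D.shape+(3,))
def snap(n,f):
    st=env.get_state(); I,D=env.snapshot(n); cv2.imwrite('pics/'+f+'.png',I[:,:,::-1]); np.savez('pics/'+f+'.npz',I=I,D=D)
    return I,D,model(n,st)
def rel(M,*a): pass
def totool(p,st=None):
    st=st or env.get_state(); return 100*(R.from_quat(st['ee_rot']).inv().apply(np.array(p)-st['position']))
E
python3 - <<'E'
from h import *
for n in('scene','top'): 
    M=snap(n,n+'0')[2]; print(n,M[3],M[2][:,2],M[0][0,0],M[1])
s=env.get_state();print(s)
print(R.from_quat(s['ee_rot']).as_matrix().round(3)); print(env.camera_model('wrist'))
a=cv2.imread('pics/scene0.png');b=cv2.imread('pics/top0.png')
E
```

```text
scene [1.12492686 0.28725646 1.09680413] [-0.51768895 -0.21205486 -0.82887326] 444.3694689033027 -0.12069157489715378
top [0.33803438 0.03753251 1.23114592] [ 0.17525473 -0.02403276 -0.98422975] 454.30677315952374 -0.03173008909040511
{'t': 0.1, 'joint_positions': array([-1.34827865e+00,  3.81138046e-01,  1.29816620e+00, -3.18162137e-06,
        1.46359968e+00, -2.15277590e-01]), 'joint_velocities': array([-0.00030127, -0.002727  , -0.00327142,  0.00016567,  0.00047855,
        0.00034908]), 'joint_torque': array([ 6.21404135e-03, -4.49218118e+01, -2.31656063e+01, -6.06480148e-05,
        3.64629464e-03,  2.42121979e-05]), 'position': array([ 0.23311801, -0.49786269,  0.23077479]), 'ee_rot': array([-0.59631966,  0.37982148, -0.37916189,  0.59697133]), 'contact_force': array([-0.09370392, -0.36509116,  1.04756517]), 'moment': array([-0.01283174, -0.01135388,  0.03734279]), 'gripper_width': 0.9987456722249959}
[[ 0.424 -0.     0.906]
 [-0.906  0.001  0.424]
 [-0.001 -1.     0.   ]]
{'fx': 330.11393203448563, 'fy': 330.11393203448563, 'cx': 281.0846115746299, 'cy': 209.3146424855377, 'k1': -0.004363393068086704, 'tool_from_camera': array([[ 9.99999932e-01,  9.39435391e-05,  3.56137594e-04,
         1.01450415e-03],
       [-3.15002054e-04, -2.82952690e-01,  9.59133815e-01,
        -1.42196355e-01],
       [ 1.90874515e-04, -9.59133863e-01, -2.82952641e-01,
         7.14874538e-02],
       [ 0.00000000e+00,  0.00000000e+00,  0.00000000e+00,
         1.00000000e+00]])}
```

View pics/scene0.png

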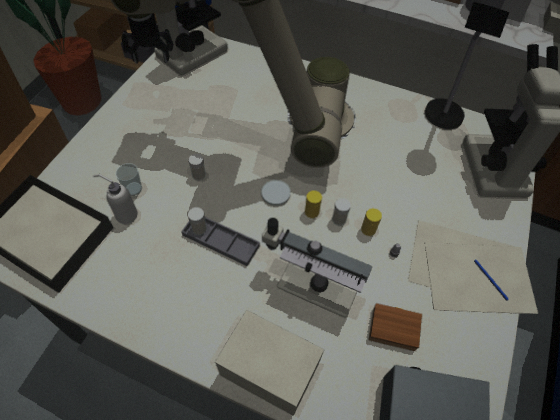

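View pics/top0.png

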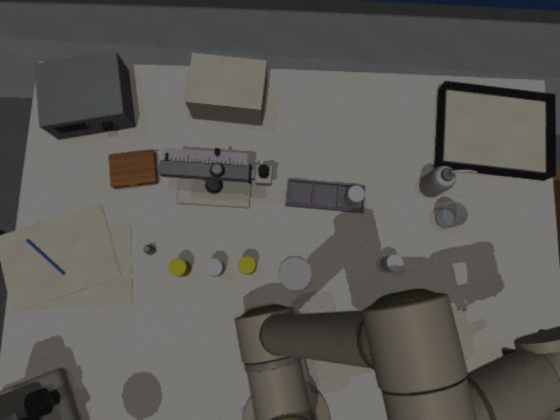

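The scene view shows the sleeve at about (325,260), the head and knob at (272,228), the tray at (220,240), and white jars at (197,167) and (342,212), with the third jar at (196,217). In the top view, the loose white jars are at (394,263) and (215,267). The tray is at (326,195), the stand at (207,170) and the knob at (264,172). I'll zoom in on the stand.

Run:
```python
from h import *
a=cv2.imread('pics/scene0.png')[190:310,175:385];b=cv2.imread('pics/top0.png')[135:285,140:420]
a=cv2.resize(a,None,fx=2.6,fy=2.6,interpolation=3);b=cv2.resize(b,None,fx=2,fy=2,interpolation=3)
o=np.zeros((a.shape[0]+b.shape[0]+2,600,3),np.uint8);o[:a.shape[0],:a.shape[1]]=a;o[-b.shape[0]:,:b.shape[1]]=b
print(o.shape);o=cv2.convertScaleAbs(o,alpha=1.6);cv2.imwrite('pics/z.png',o[:600+20])
for n in('scene','top'):
    z=np.load(f'pics/{n}0.npz');M=model(n);P=cloud(M,z['D'])
    S={'scene':dict(j1=(197,160),j2=(342,206),j3=(196,213),lock=(315,245),blk=(318,282),knob=(272,223)),'top':dict(j1=(394,263),j2=(215,267),j3=(356,193),lock=(217,170),blk=(213,185),knob=(264,172))}[n]
    for k,(u,v) in S.items():
        print(n,k,np.nanmedian(P[v-1:v+2,u-1:u+2].reshape(-1,3),0).round(3))
    print('tray',plane(M,[(326,195)] if n=='top' else [(220,240)],.02).round(3))
```

```text
(614, 600, 3)
scene j1 [ 0.411 -0.257  0.079]
scene j2 [0.392 0.195 0.079]
scene j3 [ 0.582 -0.165  0.082]
scene lock [0.61  0.184 0.201]
scene blk [0.625 0.213 0.054]
scene knob [0.609 0.074 0.223]
tray [[ 0.6   -0.086  0.02 ]]
top j1 [ 0.407 -0.262  0.08 ]
top j2 [0.386 0.191 0.081]
top j3 [ 0.585 -0.164  0.083]
top lock [0.605 0.182 0.199]
top blk [0.596 0.207 0.078]
top knob [0.598 0.071 0.222]
tray [[ 0.591 -0.093  0.02 ]]
```

View pics/z.png

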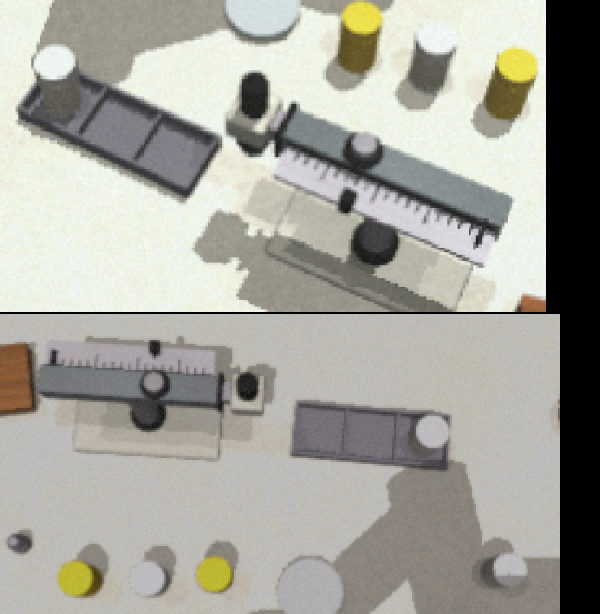

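The crop confirms the layout: white jar among yellow decoys, empty tray cells to the left (cell_c holds a jar), lock disc at sleeve mid-top, and pointer near the far end of the scale. The clip is at crop (347,200) in the scene view and (154,347) in the top view. Now I'll measure precisely.

```bash
cat > meas.py <<'E'
from h import *
import sys
for n in('scene','top'):
    z=np.load(f'pics/{n}0.npz');I=z['I'].astype(int);M=model(n);P=cloud(M,z['D'])
    def near(c,r): return np.hypot(P[...,0]-c[0],P[...,1]-c[1])<r
    # lids: top-surface points by depth height
    for k,c in dict(j1=(.409,-.259),j2=(.389,.193),j3=(.583,-.164)).items():
        m=near(c,.04)&(P[...,2]>.072)
        v,u=np.nonzero(m&(I.min(2)>np.percentile(I.min(2)[m],40)-25)); (cx,cy),r=cv2.minEnclosingCircle(np.c_[u,v].astype(np.float32))
        zz=.084 if k=='j3' else .08
        print(n,k,len(u),plane(M,[(u.mean(),v.mean())],zz).round(4)[0],'circ',plane(M,[(cx,cy)],zz).round(4)[0],np.nanmedian(P[m][:,2]).round(4))
    for k,c,lo,hi,zz in (('lock',(.607,.183),.193,.21,.2),('knob',(.603,.072),.213,.235,.223)):
        m=near(c,.03)&(P[...,2]>lo)&(P[...,2]<hi); v,u=np.nonzero(m)
        print(n,k,len(u),plane(M,[(u.mean(),v.mean())],zz).round(4)[0],np.nanmedian(P[m],0).round(4))
    # tray: dark pixels near bench
    m=((P[...,2]<.035)&(P[...,2]>-.01)&near((.592,-.09),.135)&(I.max(2)<(115 if n=='scene' else 100)))
    m=cv2.morphologyEx(m.astype(np.uint8),cv2.MORPH_OPEN,np.ones((3,3)))
    cs=cv2.findContours(m,0,2)[0]; c=max(cs,key=cv2.contourArea)
    v=plane(M,c[:,0,:],.022)[:,:2]; r=cv2.minAreaRect((v*1000).astype(np.float32)); print(n,'tray',r)
    m=(P[...,2]>.176)&(P[...,2]<.189)&near((.607,.18),.125); q=P[m]
    r=cv2.minAreaRect((q[:,:2]*1000).astype(np.float32)); print(n,'sleeve',r, np.median(q[:,2]))
    m=near((.5,0),.4)
    for lo,hi in((.163,.174),):
        q=P[(P[...,2]>lo)&(P[...,2]<hi)&near((.63,.18),.125)]; print('ledge',cv2.minAreaRect((q[:,:2]*1000).astype(np.float32)))
E
python3 meas.py
```

```text
scene j1 128 [ 0.4092 -0.2634  0.08  ] circ [ 0.4097 -0.2632  0.08  ] 0.0789
scene j2 139 [0.3852 0.1939 0.08  ] circ [0.3833 0.1937 0.08  ] 0.0787
scene j3 153 [ 0.5843 -0.1643  0.084 ] circ [ 0.5856 -0.1634  0.084 ] 0.0825
scene lock 77 [0.6091 0.1834 0.2   ] [0.6093 0.1834 0.2003]
scene knob 98 [0.608 0.076 0.223] [0.6076 0.0758 0.222 ]
scene tray ((558.81787109375, -86.79405212402344), (221.62535095214844, 171.97232055664062), 88.07816314697266)
scene sleeve ((625.2789916992188, 178.61973571777344), (249.34170532226562, 74.39767456054688), 86.33296203613281) 0.18191824549338198
ledge ((636.3170166015625, 179.629638671875), (247.6947479248047, 63.38845443725586), 78.31470489501953)
top j1 211 [ 0.4094 -0.2632  0.08  ] circ [ 0.411  -0.2639  0.08  ] 0.079
top j2 240 [0.3853 0.196  0.08  ] circ [0.3849 0.196  0.08  ] 0.0796
top j3 210 [ 0.5841 -0.1636  0.084 ] circ [ 0.5842 -0.1638  0.084 ] 0.0831
top lock 80 [0.6079 0.184  0.2   ] [0.6079 0.1842 0.1993]
top knob 102 [0.6038 0.074  0.223 ] [0.6041 0.0739 0.2219]
top tray ((543.5751953125, -96.29414367675781), (232.79379272460938, 174.68870544433594), 86.7033462524414)
top sleeve ((625.5360107421875, 178.90406799316406), (248.7881622314453, 74.63257598876953), 86.29472351074219) 0.18144746003719803
ledge ((625.1408081054688, 183.6938018798828), (242.8382110595703, 73.63704681396484), 86.18840789794922)
```

Run:
```python
from h import *
for n,cs in (('top',[(286.5,179),(365,184.5),(363.5,212),(285.5,205.5)]),):
    M=model(n);Q=plane(M,cs,.022);print(Q.round(4),np.linalg.norm(np.diff(Q,axis=0),axis=1),Q.mean(0))
for n in('scene','top'):
    z=np.load(f'pics/{n}0.npz');I=z['I'];M=model(n);P=cloud(M,z['D'])
    pt=(220,240) if n=='scene' else (326,193)
    h=cv2.cvtColor(I,cv2.COLOR_RGB2Lab).astype(int)
    u,v=pt; print(h[v-1:v+2,u-1:u+2].reshape(-1,3).mean(0), h[v+45 if n=='top' else v-45,u])
    near=np.hypot(P[...,0]-.59,P[...,1]+.09)<.15
    for th in (70,85,100,115):
        m=(near&(h[...,0]<th)&(P[...,2]<.04)).astype(np.uint8)
        l=cv2.connectedComponentsWithStats(m)
        k=1+l[2][1:,4].argmax();vv,uu=np.nonzero(l[1]==k)
        q=plane(M,np.c_[uu,vv],.018)[:,:2]*1000
        print(n,th,len(uu),cv2.minAreaRect(q.astype(np.float32)))
    # sleeve direction: top pixels, robust PCA trimmed
    m=(P[...,2]>.177)&(P[...,2]<.187)&(np.hypot(P[...,0]-.607,P[...,1]-.18)<.125)&(h[...,0]<150)
    l=cv2.connectedComponentsWithStats(m.astype(np.uint8));k=1+l[2][1:,4].argmax();vv,uu=np.nonzero(l[1]==k)
    q=(plane(M,np.c_[uu,vv],.182)[:,:2]*1000).astype(np.float32);print('sleeve',cv2.minAreaRect(q))
    # base plate / ledge dark things: pointer and clip
    m=(P[...,2]>.160)&(P[...,2]<.195)&(abs(P[...,0]-.645)<.03)&(abs(P[...,1]-.18)<.13)&(h[...,0]<60)
    l=cv2.connectedComponentsWithStats(m.astype(np.uint8))
    for i in range(1,l[0]):
        if l[2][i,4]>4: print('dark',l[3][i].round(1),l[2][i],plane(M,[l[3][i]],.177).round(4)[0],np.nanmedian(P[l[1]==i],0).round(3))
```

```text
[[ 0.6317  0.016   0.022 ]
 [ 0.6231 -0.1998  0.022 ]
 [ 0.5464 -0.1953  0.022 ]
 [ 0.558   0.0168  0.022 ]] [0.21597894 0.07681118 0.21246448] [ 0.58979239 -0.09054849  0.022     ]
[ 86.         129.88888889 125.        ] [106 127 133]
scene 70 817 ((595.0107421875, -89.45573425292969), (216.2938232421875, 80.87850952148438), 85.82040405273438)
scene 85 1142 ((595.0743408203125, -89.52969360351562), (218.6702117919922, 83.18757629394531), 86.01551055908203)
scene 100 1850 ((592.95654296875, -89.41600036621094), (219.78334045410156, 94.67901611328125), 87.23486328125)
scene 115 2590 ((546.9520263671875, -95.32164001464844), (236.0527801513672, 192.81214904785156), 87.6067123413086)
sleeve ((610.1060180664062, 204.26205444335938), (200.3594512939453, 40.3453254699707), 87.57390594482422)
dark [271.2 233.5] [268 232   7   4  14] [0.6098 0.0729 0.177 ] [0.617 0.077 0.19 ]
dark [265.5 240.1] [263 239   7   3  12] [0.6322 0.0678 0.177 ] [0.627 0.065 0.167]
dark [318.  257.7] [271 238  92  46 377] [0.6257 0.1997 0.177 ] [0.625 0.19  0.176]
dark [307.9 267. ] [305 263   7   9  44] [0.6579 0
[... 369 characters left out ...]
, (242.41412353515625, 193.12149047851562), 86.703369140625)
top 115 3360 ((535.18701171875, -100.91062927246094), (247.6908721923828, 194.0973663330078), 86.4208755493164)
sleeve ((607.1608276367188, 203.05514526367188), (204.22718811035156, 39.42287826538086), 88.5379409790039)
dark [217.  151.3] [215 148   5   8  36] [0.6571 0.1875 0.177 ] [0.655 0.187 0.184]
dark [166.3 157. ] [165 153   4   8  21] [0.6389 0.3077 0.177 ] [0.637 0.306 0.183]
dark [212.  164.6] [211 163   3   5   7] [0.6238 0.1976 0.177 ] [0.622 0.197 0.186]
dark [220.6 164.5] [215 163  10   5  21] [0.6246 0.1772 0.177 ] [0.623 0.175 0.186]
dark [250.1 166.7] [249 165   3   5  13] [0.6215 0.1066 0.177 ] [0.619 0.106 0.183]
```

```bash
cat > go.py <<'E'
import sys
from h import *
x,y,z,yaw=map(float,sys.argv[1:5]); st=env.get_state(); Rt=R.from_quat(st['ee_rot'])
a=np.radians(yaw); X=[np.cos(a),np.sin(a),0]; Y=[0,0,-1.]; Z=np.cross(X,Y)
G=R.from_matrix(np.c_[X,Y,Z]); r=(Rt.inv()*G).as_rotvec()
print('now',st['t'],st['position'].round(4),'yaw',np.degrees(np.arctan2(*Rt.as_matrix()[[1,0],0])).round(1),'q6',np.degrees(st['joint_positions'][[0,5]]).round(1),'w',round(st['gripper_width'],3),'F',st['contact_force'].round(1))
print('row',totool([x,y,z],st).round(2),r.round(3))
E
python3 go.py .409 -.2635 .14 -160
```

```text
now 0.1 [ 0.2331 -0.4979  0.2308] yaw -64.9 q6 [-77.3 -12.3] w 0.999 F [-0.1 -0.4  1. ]
row [-13.76   9.1   25.86] [ 1.00e-03  1.66e+00 -1.00e-03]
```

```bash
python3 -m inch '[[[-1.2,0,2.2,0,0.12,0,8.54],[-2.4,0,4.4,0,0.24,0,8.54],[-3.6,0.5,6.6,0,0.36,0,8.54],[-4.8,1,8.8,0,0.48,0,8.54],[-6,2,11,0,0.6,0,8.54],[-7.2,3,13.2,0,0.72,0,8.54],[-8.4,4,15.4,0,0.84,0,8.54],[-9.6,5,17.6,0,0.96,0,8.54],[-10.8,6,19.8,0,1.08,0,8.54],[-12,7,22,0,1.2,0,8.54],[-13.2,8,24.2,0,1.32,0,8.54],[-13.76,9.1,25.86,0,1.44,0,8.54]]]' 40; python3 go.py .409 -.2635 .14 -160
```

```text
t: 1.1
position: [0.4095, -0.2615, 0.1395]
ee_rot: [-0.197, 0.68, -0.678, 0.197]
contact_force: [-0.3, -0.0, 0.7]
gripper_width: 1.0
now 1.1 [ 0.4095 -0.2615  0.1395] yaw -147.7 q6 [-46.6 101.1] w 1.0 F [-0.3 -0.   0.7]
row [ 0.15 -0.05  0.14] [ 0.002  0.215 -0.   ]
```

```bash
python3 -m inch '[[[0.15,0,0.14,0,0.1,0,8.54],[0.15,2,0.14,0,0.215,0,8.54],[0.15,4,0.14,0,0.215,0,8.54],[0.15,6,0.14,0,0.215,0,8.54],[0.15,8,0.14,0,0.215,0,8.54],[0.15,9.5,0.14,0,0.215,0,8.54],[0.15,10.5,0.14,0,0.215,0,8.54],[0.15,11.1,0.14,0,0.215,0,8.54],[0.15,11.1,0.14,0,0.215,0,8.54],[0.15,11.1,0.14,0,0.215,0,8.54],[0.15,11.1,0.14,0,0.215,0,5],[0.15,11.1,0.14,0,0.215,0,2]]]' 40; python3 -m inch '[[[0,0,0,0,0,0,2],[0,0,0,0,0,0,2],[0,0,0,0,0,0,2],[0,0,0,0,0,0,2],[0,0,0,0,0,0,2],[0,0,0,0,0,0,2],[0,0,0,0,0,0,2],[0,0,0,0,0,0,2]]]' 40; python3 go.py .409 -.2635 .14 -160
```

```text
t: 2.1
position: [0.4092, -0.2635, 0.0292]
ee_rot: [-0.122, 0.697, -0.696, 0.123]
contact_force: [-0.7, 0.0, -0.6]
gripper_width: 0.748
t: 2.77
position: [0.4094, -0.2637, 0.0299]
ee_rot: [0.122, -0.696, 0.696, -0.123]
contact_force: [-1.9, 1.1, 6.2]
gripper_width: 0.508
now 2.7667 [ 0.4094 -0.2637  0.0299] yaw -160.0 q6 [-46.8 113.2] w 0.508 F [-1.9  1.1  6.2]
row [  0.02 -11.01  -0.03] [-0.    -0.    -0.001]
```

```bash
python3 -m inch '[[[0,-2,0,0,0,0,2],[0,-4,0,0,0,0,2],[0,-6,0,0,0,0,2],[0,-8,0,0,0,0,2],[0,-9.5,0,0,0,0,2],[0,-10.5,0,0,0,0,2],[0,-11,0,0,0,0,2],[0,-11,0,0,0,0,2]]]' 40; python3 go.py .594 -.0206 .14 -160
```

```text
t: 3.43
position: [0.4095, -0.2639, 0.1408]
ee_rot: [0.122, -0.696, 0.697, -0.123]
contact_force: [1.0, -0.1, -2.4]
gripper_width: 0.505
now 3.4333 [ 0.4095 -0.2639  0.1408] yaw -160.0 q6 [-46.8 113.2] w 0.505 F [ 1.  -0.1 -2.4]
row [-25.65   0.1  -16.57] [-0.002 -0.    -0.002]
```

```bash
python3 -m inch '[[[-2.3,0,-1.5,0,0,0,2],[-4.8,0,-3.1,0,0,0,2],[-7.4,0,-4.8,0,0,0,2],[-10,0,-6.5,0,0,0,2],[-12.7,0,-8.2,0,0,0,2],[-15.4,0,-9.9,0,0,0,2],[-18,0,-11.6,0,0,0,2],[-20.5,0,-13.2,0,0,0,2],[-22.8,0,-14.7,0,0,0,2],[-24.5,0,-15.8,0,0,0,2],[-25.65,0,-16.57,0,0,0,2],[-25.65,0,-16.57,0,0,0,2]]]' 40; python3 go.py .594 -.0206 .036 -160
python3 - <<'E'
from h import *
snap('wrist','w1')
E
```

```text
t: 4.43
position: [0.5946, -0.0186, 0.1398]
ee_rot: [0.123, -0.696, 0.697, -0.124]
contact_force: [-1.1, -0.5, -0.2]
gripper_width: 0.508
now 4.4333 [ 0.5946 -0.0186  0.1398] yaw -159.9 q6 [-13.2 146.7] w 0.508 F [-1.1 -0.5 -0.2]
row [ 0.14 10.38  0.15] [-0.001  0.002 -0.001]
```

View pics/w1.png

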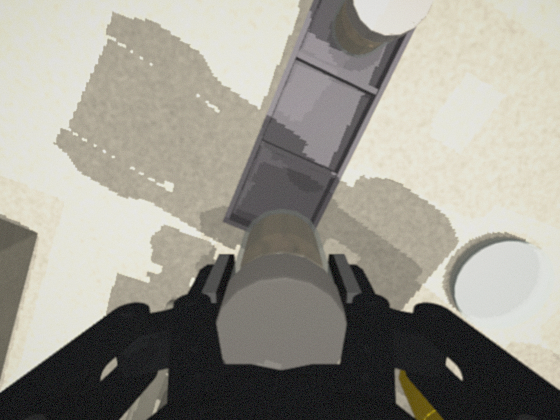

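The wrist view shows the jar upright between the pads. The tray's end corner is at (226,220), the a/b divider runs (262,140) to (338,174) and the b/c divider runs (297,59) to (377,92). I'll check the cell positions against these.

Run:
```python
from h import *
M=model('wrist')
for p in [(226,220),(262,140),(338,174),(297,59),(377,92)]: print(p,plane(M,[p],.022).round(4))
Q=plane(M,[(262,140),(338,174),(297,59),(377,92)],.022)
print('ab',(Q[:2].mean(0)).round(4),'bc',Q[2:].mean(0).round(4),'b',Q.mean(0).round(4),'a',(Q[:2].mean(0)+.5*(Q[:2].mean(0)-Q[2:].mean(0))).round(4))
```

```text
(226, 220) [[0.6322 0.0076 0.022 ]]
(262, 140) [[ 0.6255 -0.0642  0.022 ]]
(338, 174) [[ 0.5599 -0.0599  0.022 ]]
(297, 59) [[ 0.6206 -0.1275  0.022 ]]
(377, 92) [[ 0.5566 -0.1268  0.022 ]]
ab [ 0.5927 -0.062   0.022 ] bc [ 0.5886 -0.1271  0.022 ] b [ 0.5906 -0.0946  0.022 ] a [ 0.5947 -0.0295  0.022 ]
```

Run:
```python
from h import *
z=np.load('pics/w1.npz');M=model('wrist');P=cloud(M,z['D'])
for p in [(226,220),(262,140),(338,174),(297,59),(377,92),(497,275),(280,120),(100,100)]: print(p,P[p[1],p[0]].round(4))
m=(P[...,2]>.010)&(P[...,2]<.022)&(np.hypot(P[...,0]-.41,P[...,1]-.0)<.09);v,u=np.nonzero(m)
print('petri wrist',cv2.minEnclosingCircle((P[m][:,:2]*1000).astype(np.float32)))
for n in('top','scene'):
    z=np.load(f'pics/{n}0.npz');M2=model(n);Pt=cloud(M2,z['D'])
    m=(Pt[...,2]>.010)&(Pt[...,2]<.022)&(np.hypot(Pt[...,0]-.41,Pt[...,1]-.0)<.09)
    print('petri',n,cv2.minEnclosingCircle((Pt[m][:,:2]*1000).astype(np.float32)))
M2=model('top');print('top dividers',plane(M2,[(312,195),(338,197)],.022).round(4))
# rim points from depth, wrist
m=(P[...,2]>.018)&(P[...,2]<.026)&(P[...,1]<.03)&(P[...,1]>-.2)&(P[...,0]>.54)&(P[...,0]<.65);q=P[m];print('rim wrist',len(q),cv2.minAreaRect((q[:,:2]*1000).astype(np.float32)))
m=(abs(P[...,0]-.5927)<.025)&(P[...,2]>.016)&(P[...,2]<.028); q=P[m]; h=np.histogram(q[:,1],bins=np.arange(-.2,.03,.005)); print([(round(b,3),c) for b,c in zip(h[1],h[0]) if c])
```

```text
(226, 220) [0.6322 0.0076 0.022 ]
(262, 140) [ 0.6257 -0.0636  0.0155]
(338, 174) [ 0.56   -0.0599  0.0225]
(297, 59) [ 0.6207 -0.1296  0.0074]
(377, 92) [ 0.5564 -0.1269  0.0211]
(497, 275) [ 0.3892 -0.0239  0.0157]
(280, 120) [ 0.6174 -0.0827  0.0026]
(100, 100) [ 7.604e-01 -4.720e-02 -1.000e-04]
petri wrist ((376.497314453125, -16.056806564331055), 46.36935043334961)
petri top ((376.5576171875, -11.778044700622559), 44.85000991821289)
petri scene ((376.5827941894531, -9.854759216308594), 47.946746826171875)
top dividers [[ 0.5892 -0.0545  0.022 ]
 [ 0.5858 -0.1256  0.022 ]]
rim wrist 3814 ((591.5460815429688, -82.67172241210938), (191.43910217285156, 74.36164855957031), 86.39020538330078)
[(np.float64(-0.17), np.int64(12)), (np.float64(-0.165), np.int64(12)), (np.float64(-0.16), np.int64(23)), (np.float64(-0.155), np.int64(48)), (np.float64(-0.15), np.int64(132)), (np.float64(-0.135), np.int64(177)), (np.float64(-0.13), np.int64(263)), (np.float64(-0.065), np.int64(151)), (np.float64(-0.06), np.int64(192)), (np.float64(0.005), np.int64(29)), (np.float64(0.01), np.int64(6))]
```

```bash
python3 go.py .594 -.024 .0365 -160
```

```text
now 4.4833 [ 0.5939 -0.0199  0.14  ] yaw -159.9 q6 [-13.3 146.6] w 0.509 F [-0.5 -0.4 -1.4]
row [ 0.14 10.35  0.37] [-0.002  0.001 -0.001]
```

```bash
python3 -m inch '[[[0.14,0,0.37,0,0,0,2],[0.14,2,0.37,0,0,0,2],[0.14,4,0.37,0,0,0,2],[0.14,6,0.37,0,0,0,2],[0.14,7.5,0.37,0,0,0,2],[0.14,8.5,0.37,0,0,0,2],[0.14,9.2,0.37,0,0,0,2],[0.14,9.7,0.37,0,0,0,2],[0.14,10,0.37,0,0,0,2],[0.14,10.2,0.37,0,0,0,2],[0.14,10.35,0.37,0,0,0,2],[0.14,10.35,0.37,0,0,0,2]]]' 40; python3 go.py .594 -.024 .0355 -160
```

```text
t: 5.48
position: [0.5941, -0.024, 0.0367]
ee_rot: [0.123, -0.696, 0.697, -0.124]
contact_force: [0.5, -0.2, -1.0]
gripper_width: 0.501
now 5.4833 [ 0.5941 -0.024   0.0367] yaw -159.9 q6 [-13.7 146.3] w 0.501 F [ 0.5 -0.2 -1. ]
row [ 0.01  0.12 -0.01] [-0.002  0.001 -0.001]
```

```bash
python3 -m inch '[[[0,0.1,0,0,0,0,2],[0,0.2,0,0,0,0,2],[0,0.28,0,0,0,0,2],[0,0.28,0,0,0,0,2],[0,0.28,0,0,0,0,2]]]' 40; python3 go.py .594 -.024 .0335 -160
```

```text
t: 5.9
position: [0.5942, -0.024, 0.034]
ee_rot: [0.123, -0.696, 0.697, -0.124]
contact_force: [-0.0, 1.0, -0.5]
gripper_width: 0.504
now 5.9 [ 0.5942 -0.024   0.034 ] yaw -159.9 q6 [-13.7 146.3] w 0.504 F [-0.   1.  -0.5]
row [ 0.02  0.05 -0.01] [-0.002  0.001 -0.001]
```

```bash
python3 -m inch '[[[0,0.05,0,0,0,0,2],[0,0.05,0,0,0,0,4.8],[0,0.05,0,0,0,0,5.5],[0,0.05,0,0,0,0,8.54],[0,0.05,0,0,0,0,8.54],[0,0.05,0,0,0,0,8.54],[0,0.05,0,0,0,0,8.54],[0,0,0,0,0,0,8.54],[0,-2,0,0,0,0,8.54],[0,-4,0,0,0,0,8.54],[0,-7,0,0,0,0,8.54],[0,-10.5,0,0,0,0,8.54]]]' 40
python3 - <<'E'
from h import *
I,D,M=snap('scene','s1')
P=cloud(M,D)
m=(np.hypot(P[...,0]-.594,P[...,1]+.024)<.05)&(P[...,2]>.07)&(P[...,2]<.095);print(m.sum(),np.nanmedian(P[m],0))
E
python3 go.py .385 .195 .15 20
```

```text
t: 6.9
position: [0.5932, -0.0237, 0.139]
ee_rot: [0.124, -0.696, 0.696, -0.123]
contact_force: [-0.4, 0.1, 0.6]
gripper_width: 1.002
149 [ 0.60073666 -0.0156919   0.08345725]
now 6.95 [ 0.5963 -0.0243  0.1471] yaw -159.9 q6 [-13.7 146.3] w 1.0 F [ 1.7 -0.   6.9]
row [ 12.31  -0.62 -27.85] [-0.015 -3.14   0.012]
```

```bash
python3 -m inch '[[[2,-0.5,-0.7,0,0,0,8.54],[4.5,-1,-1.6,0,0,0,8.54],[8,-1,-2.9,0,-0.12,0,8.54],[11.5,-1,-4.2,0,-0.24,0,8.54],[15,-1,-5.5,0,-0.36,0,8.54],[17.5,-1,-6.5,0,-0.48,0,8.54],[17.5,-1,-10,0,-0.6,0,8.54],[16.5,-1,-13,0,-0.72,0,8.54],[15.5,-1,-16,0,-0.84,0,8.54],[15,-1,-19,0,-0.96,0,8.54],[14,-1,-22,0,-1.08,0,8.54],[13,-1,-25,0,-1.2,0,8.54]]]'; python3 go.py .385 .195 .15 20
```

```text
t: 7.95
position: [0.3878, 0.1674, 0.1542]
ee_rot: [0.494, -0.5, 0.508, -0.499]
contact_force: [1.7, -0.2, 0.6]
gripper_width: 1.002
now 7.95 [0.3878 0.1674 0.1542] yaw -90.8 q6 [ 7.4 98.4] w 1.002 F [ 1.7 -0.2  0.6]
row [-2.76  0.4  -0.33] [-0.005 -1.934  0.014]
```

```bash
python3 -m inch '[[[-1,0,0,0,-0.12,0,8.54],[-2,0,0,0,-0.24,0,8.54],[-2.76,0,-0.3,0,-0.36,0,8.54],[-2.76,0,-0.3,0,-0.48,0,8.54],[-2.76,0,-0.3,0,-0.6,0,8.54],[-2.76,0,-0.3,0,-0.72,0,8.54],[-2.76,0,-0.3,0,-0.84,0,8.54],[-2.76,0,-0.3,0,-0.96,0,8.54],[-2.76,0,-0.3,0,-1.08,0,8.54],[-2.76,0,-0.3,0,-1.2,0,8.54],[-2.76,0,-0.3,0,-1.32,0,8.54],[-2.76,0,-0.3,0,-1.44,0,8.54]]]'
python3 - <<'E'
from h import *
I,D,M=snap('wrist','w2');P=cloud(M,D)
m=(np.hypot(P[...,0]-.385,P[...,1]-.193)<.05)&(P[...,2]>.072)&(P[...,2]<.09)&(I.min(2)>0)
v,u=np.nonzero(m); print(m.sum())
if m.sum(): print(cv2.minEnclosingCircle((P[m][:,:2]*1000).astype(np.float32)),np.nanmean(P[m],0))
E
python3 go.py .385 .195 .15 10
```

```text
t: 8.95
position: [0.3852, 0.195, 0.1541]
ee_rot: [0.706, -0.045, 0.054, -0.704]
contact_force: [-0.3, 0.6, -0.2]
gripper_width: 1.002
3139
((386.75787353515625, 193.6344451904297), 22.397987365722656) [0.38677096 0.19488507 0.07947142]
now 9.0 [0.3852 0.195  0.1541] yaw -7.6 q6 [11.3 19. ] w 1.004 F [0.3 0.1 0.3]
row [-0.03  0.41 -0.  ] [ 0.004 -0.307  0.013]
```

View pics/w2.png

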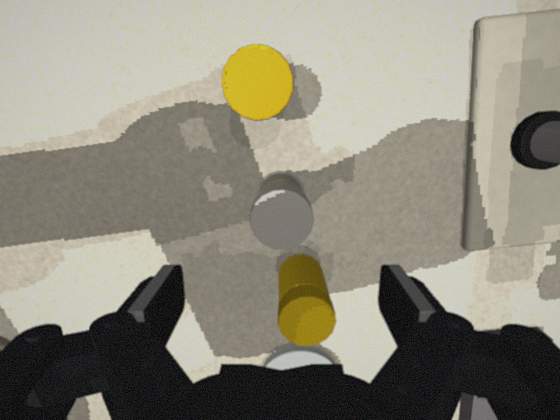

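The wrist view shows the white lid at (282,215) between yellow jars at (257,80) and (307,300). The fingers are on either side in x and clear of both. The lid centre is (.387,.194), so I descend.

```bash
python3 -m inch '[[[0.1,1,0,0,0,0,8.54],[0.1,3,0,0,0,0,8.54],[0.1,5,0,0,0,0,8.54],[0.1,7,0,0,0,0,8.54],[0.1,9,0,0,0,0,8.54],[0.1,10.5,0,0,0,0,8.54],[0.1,11.6,0,0,0,0,8.54],[0.1,12.4,0,0,0,0,8.54],[0.1,12.4,0,0,0,0,8.54],[0.1,12.4,0,0,0,0,8.54],[0.1,12.4,0,0,0,0,5],[0.1,12.4,0,0,0,0,2]]]' 40; python3 -m inch '[[[0,0,0,0,0,0,2],[0,0,0,0,0,0,2],[0,0,0,0,0,0,2],[0,0,0,0,0,0,2],[0,0,0,0,0,0,2],[0,0,0,0,0,0,2],[0,0,0,0,0,0,2],[0,0,0,0,0,0,2]]]' 40; python3 go.py .387 .194 .15 -8
```

```text
t: 10.0
position: [0.3882, 0.1945, 0.0308]
ee_rot: [0.706, -0.042, 0.052, -0.705]
contact_force: [-0.4, 0.1, -0.4]
gripper_width: 0.747
t: 10.67
position: [0.3883, 0.1946, 0.0315]
ee_rot: [0.706, -0.041, 0.052, -0.705]
contact_force: [-1.5, -0.4, 8.2]
gripper_width: 0.507
now 10.6667 [0.3883 0.1946 0.0315] yaw -7.6 q6 [11.1 19.1] w 0.507 F [-1.5 -0.4  8.2]
row [  0.06 -11.85  -0.09] [0.001 0.007 0.015]
```

```bash
python3 -m inch '[[[0,-2,0,0,0,0,2],[0,-4,0,0,0,0,2],[0,-6.5,0,0,0,0,2],[0,-9,0,0,0,0,2],[0,-11.5,0,0,0,0.005,2],[0,-13,0,0,0,0.01,2],[0,-14,0,0,0,0.015,2],[0,-14,0,0,0,0.015,2]]]' 40; python3 go.py .590 -.093 .17 -5
```

```text
t: 11.33
position: [0.387, 0.1952, 0.1735]
ee_rot: [-0.706, 0.045, -0.049, 0.706]
contact_force: [-0.1, -0.1, -1.5]
gripper_width: 0.51
now 11.3333 [0.387  0.1952 0.1735] yaw -7.6 q6 [11.1 18.7] w 0.51 F [-0.1 -0.1 -1.5]
row [ 23.94   0.45 -25.88] [-0.    -0.046  0.005]
```

```bash
python3 -m inch '[[[2,0,-2.2,0,0,0,2],[4.2,0,-4.6,0,0,0,2],[6.6,0,-7.2,0,0,0,2],[9,0,-9.8,0,0,0,2],[11.4,0,-12.4,0,0,0,2],[13.8,0,-15,0,0,0,2],[16.2,0,-17.6,0,0,0,2],[18.6,0,-20.2,0,0,0,2],[20.8,0,-22.6,0,0,0,2],[22.6,0,-24.4,0,0,0,2],[23.94,0.4,-25.88,0,-0.04,0.005,2],[23.94,0.4,-25.88,0,-0.04,0.005,2]]]' 40;  python3 - <<'E'
from h import *
I,D,M=snap('top','t1')
P=cloud(M,D)
I2,D2,M2=snap('scene','s2');P2=cloud(M2,D2)
for P in(P,P2):
  m=(np.hypot(P[...,0]-.594,P[...,1]+.024)<.03)&(P[...,2]>.07)&(P[...,2]<.095);print(m.sum(),np.nanmedian(P[m],0))
E
python3 go.py .590 -.093 .038 -5
```

```text
t: 12.33
position: [0.591, -0.0961, 0.1682]
ee_rot: [-0.706, 0.034, -0.032, 0.706]
contact_force: [-1.1, -0.9, -1.0]
gripper_width: 0.507
89 [ 0.59592516 -0.01098789  0.08245142]
218 [ 0.59658457 -0.02181457  0.08329662]
now 12.4333 [ 0.5895 -0.0932  0.1691] yaw -5.4 q6 [-20.3 -14.9] w 0.506 F [-0.5 -0.7 -0.7]
row [8.000e-02 1.311e+01 1.000e-02] [-0.001 -0.007 -0.003]
```

```bash
python3 -m inch '[[[0,2,0,0,0,0,2],[0,4,0,0,0,0,2],[0,6,0,0,0,0,2],[0,8,0,0,0,0,2],[0,10,0,0,0,0,2],[0,11.3,0,0,0,0,2],[0,12.2,0,0,0,0,2],[0,12.7,0,0,0,0,2],[0,13.1,0,0,0,0,2],[0,13.1,0,0,0,0,2],[0,13.1,0,0,0,0,2]]]' 40; python3 go.py .590 -.093 .0357 -5
```

```text
t: 13.35
position: [0.5895, -0.093, 0.0387]
ee_rot: [-0.706, 0.034, -0.033, 0.707]
contact_force: [0.3, 0.1, -0.7]
gripper_width: 0.504
now 13.35 [ 0.5895 -0.093   0.0387] yaw -5.4 q6 [-20.3 -14.9] w 0.504 F [ 0.3  0.1 -0.7]
row [0.05 0.3  0.  ] [-0.001 -0.007 -0.002]
```

```bash
python3 -m inch '[[[0,0.1,0,0,0,0,2],[0,0.2,0,0,0,0,2],[0,0.3,0,0,0,0,2],[0,0.33,0,0,0,0,2],[0,0.33,0,0,0,0,2],[0,0.33,0,0,0,0,2]]]' 40;  python3 -m inch '[[[0,0,0,0,0,0,4.8],[0,0,0,0,0,0,5.5],[0,0,0,0,0,0,8.54],[0,0,0,0,0,0,8.54],[0,0,0,0,0,0,8.54],[0,0,0,0,0,0,8.54],[0,0,0,0,0,0,8.54],[0,-2,0,0,0,0,8.54],[0,-4,0,0,0,0,8.54],[0,-7,0,0,0,0,8.54],[0,-10.5,0,0,0,0,8.54],[0,-14,0,0,0,0,8.54]]]'; python3 go.py .47 0 .27 -5
```

```text
t: 13.85
position: [0.5896, -0.093, 0.0357]
ee_rot: [-0.706, 0.034, -0.033, 0.707]
contact_force: [-1.4, -0.3, 4.6]
gripper_width: 0.506
t: 14.85
position: [0.5893, -0.093, 0.177]
ee_rot: [-0.706, 0.034, -0.033, 0.707]
contact_force: [1.3, -0.5, 0.9]
gripper_width: 1.0
now 14.85 [ 0.5893 -0.093   0.177 ] yaw -5.4 q6 [-20.3 -14.9] w 1.0 F [ 1.3 -0.5  0.9]
row [-12.77  -9.26   8.14] [-0.001 -0.007 -0.002]
```

```bash
python3 -m inch '[[[-1,-3,0,0,0,0,6],[-2,-6,0,0,0,0,3],[-3,-9.5,1,0,0,0,0],[-3,-12,4,0,0,0,0],[-2,-12.3,7,0,0,0,0],[-1,-12.3,10,0,0,0,0],[-1,-12.3,13,0,0,0,0],[-1,-12.3,16,0,0,0,0],[-1,-12.3,19,0,0,0,0],[-1,-12.3,22,0,0,0,0],[-0.5,-12.3,25,0,0,0,0],[-0.5,-12.3,27,0,0,0,0]]]'
cat > look.py <<'E'
from h import *
import sys
tag=sys.argv[1]
for n in ('top','scene','wrist'):
    I,D,M=snap(n,f'{n}_{tag}');P=cloud(M,D);L=cv2.cvtColor(I,cv2.COLOR_RGB2Lab)[...,0]
    def c(k,x,y,r,lo,hi,dark=256):
        m=(np.hypot(P[...,0]-x,P[...,1]-y)<r)&(P[...,2]>lo)&(P[...,2]<hi)&(L<dark)
        if m.sum()>8: print(n,k,m.sum(),'circ',np.round(cv2.minEnclosingCircle((P[m][:,:2]*1000).astype(np.float32))[0],1),np.nanmedian(P[m],0).round(4))
    c('a',.594,-.022,.03,.07,.095);c('b',.59,-.092,.03,.07,.095);c('c',.584,-.164,.03,.07,.095)
    c('lock',.608,.184,.022,.194,.21)
    for y in ((.074,) if len(sys.argv)<3 else (float(sys.argv[2]),)): c('knob',.606,y,.025,.212,.235)
    m=((P[...,2]>.172)&(P[...,2]<.2)&(P[...,0]>.63)&(P[...,0]<.675)&(abs(P[...,1]-.19)<.15)&(L<70)).astype(np.uint8)
    l=cv2.connectedComponentsWithStats(m)
    for i in range(1,l[0]):
        if l[2][i,4]>5: q=P[l[1]==i];print(n,'dark',l[2][i,4],l[3][i].round(1),np.nanmedian(q,0).round(4),q[:,1].min().round(4),q[:,1].max().round(4))
E
python3 look.py a;python3 go.py .608 .184 .215 -5
```

```text
t: 15.85
position: [0.6101, 0.1787, 0.3]
ee_rot: [-0.706, 0.034, -0.032, 0.707]
contact_force: [0.3, 0.4, -0.9]
gripper_width: 0.001
top a 238 circ [593. -23.] [ 0.5914 -0.0232  0.0833]
top b 239 circ [587.8 -91.5] [ 0.586  -0.0911  0.0829]
top c 241 circ [ 583.8 -163.1] [ 0.5827 -0.162   0.0826]
top knob 104 circ [604.9  74.1] [0.6033 0.074  0.2222]
scene a 218 circ [592.7 -23.3] [ 0.5965 -0.0217  0.0835]
scene b 207 circ [588.7 -92.7] [ 0.5907 -0.0902  0.083 ]
scene c 196 circ [ 583.8 -164. ] [ 0.5861 -0.1619  0.0826]
scene lock 76 circ [607.4 184.3] [0.6092 0.1834 0.1999]
scene knob 100 circ [605.1  75.2] [0.6072 0.0752 0.2215]
scene dark 39 [308.3 265.9] [0.6581 0.1873 0.1839] 0.1817 0.1917
scene dark 23 [360.  278.6] [0.6388 0.3068 0.1825] 0.3044 0.3116
wrist b 106 circ [586.8 -74.3] [ 0.5876 -0.0734  0.0778]
wrist lock 736 circ [610.1 182. ] [0.6101 0.1828 0.1995]
wrist knob 175 circ [601.2  69.1] [0.6005 0.0694 0.2227]
wrist dark 220 [307.  28.] [0.6394 0.3046 0.1828] 0.3031 0.3078
wrist dark 316 [338.3 187.9] [0.6566 0.1874 0.1842] 0.1803 0.1921
now 16.0 [0.6098 0.1773 0.2998] yaw -5.3 q6 [ 5.5 10.8] w -0.004 F [ 0.6 -0.3 -0.5]
row [-0.22  8.48  0.64] [-0.001 -0.005 -0.003]
```

View pics/wrist_a.png

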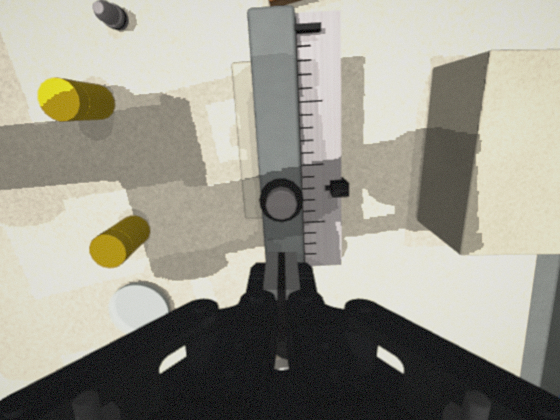

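The wrist view shows the lock disc at (282,200), the clip at (338,188) and the pointer at (308,28). All three jars stand in the cells at the right height. Next, the lock.

```bash
python3 go.py .609 .1832 .21 -5; python3 -m inch '[[[-0.1,0,0.6,0,0,0,0],[-0.1,2,0.6,0,0,0,0],[-0.1,4,0.6,0,0,0,0],[-0.1,6,0.6,0,0,0,0],[-0.1,7.5,0.6,0,0,0,0],[-0.1,8.4,0.6,0,0,0,0],[-0.1,9,0.6,0,0,0,0],[-0.1,9.4,0.6,0,0,0,0],[-0.1,9.6,0.6,0,0,0,0],[-0.1,9.6,0.6,0,0,0,0]]]'; python3 go.py .609 .183 .195 -5
```

```text
now 16.0 [0.6098 0.1773 0.2998] yaw -5.3 q6 [ 5.5 10.8] w -0.004 F [ 0.6 -0.3 -0.5]
row [-0.11  8.98  0.57] [-0.001 -0.005 -0.003]
t: 16.83
position: [0.6093, 0.1833, 0.2042]
ee_rot: [-0.706, 0.033, -0.032, 0.707]
contact_force: [0.3, 0.8, 0.7]
gripper_width: -0.002
now 16.8333 [0.6093 0.1833 0.2042] yaw -5.3 q6 [ 6.1 11.4] w -0.002 F [0.3 0.8 0.7]
row [-0.02  0.92 -0.04] [-0.001 -0.005 -0.002]
```

```bash
python3 -m inch '[[[0,0.2,0,0,0,0,0],[0,0.4,0,0,0,0,0],[0,0.55,0,0,0,0,0],[0,0.7,0,0,0,0,0],[0,0.85,0,0,0,0,0],[0,0.95,0,0,0,0,0],[0,0.95,0,0,0,0,0]]]'; python3 go.py .609 .183 .195 -5
```

```text
t: 17.42
position: [0.6094, 0.1834, 0.1946]
ee_rot: [-0.706, 0.033, -0.032, 0.707]
contact_force: [1.4, -0.7, 1.2]
gripper_width: -0.003
now 17.4167 [0.6094 0.1834 0.1946] yaw -5.3 q6 [ 6.1 11.4] w -0.003 F [ 1.4 -0.7  1.2]
row [-0.04 -0.04 -0.04] [-0.001 -0.005 -0.002]
```

```bash
python3 -m inch '[[[0,0.1,0,0,0,0,0],[0,0.15,0,0,0,0,0],[0,0.15,0,0,0,0,0]]]';python3 -m inch '[[[0,0.1,0,0,0,0,0],[0,0.15,0,0,0,0,0],[0,0.15,0,0,0,0,0]]]'
```

```text
t: 17.67
position: [0.6095, 0.1834, 0.194]
ee_rot: [-0.706, 0.033, -0.032, 0.707]
contact_force: [-1.6, -0.3, 7.2]
gripper_width: -0.001
t: 17.92
position: [0.6095, 0.1834, 0.194]
ee_rot: [-0.706, 0.032, -0.033, 0.707]
contact_force: [-3.1, -1.4, 10.8]
gripper_width: 0.001
```

```bash
python3 -m inch '[[[0,-2,0,0,0,0,0],[0,-5,0,0,0,0,0],[0,-8,0,0,0,0,2],[0,-11,-1,0,0,0,5],[0,-12,-3,0,0,0,7],[0,-12,-5,0,0,0,7],[0,-12,-7,0,0,0,7],[0,-12,-9,0,0,0,7],[0,-11,-10.6,0,0,0,7],[0,-10.5,-10.8,0,0,0,7],[0,-10.5,-10.8,0,0,0,7]]]'; python3 look.py b; python3 go.py .605 .0745 .188 -3
```

```text
t: 18.83
position: [0.599, 0.0752, 0.2973]
ee_rot: [-0.706, 0.034, -0.032, 0.707]
contact_force: [0.8, 0.2, -0.5]
gripper_width: 0.823
top a 236 circ [592.8 -22.7] [ 0.5916 -0.0234  0.0834]
top b 240 circ [588.2 -91.3] [ 0.5865 -0.0912  0.0827]
top c 244 circ [ 584.7 -163.1] [ 0.5826 -0.1621  0.0832]
top knob 16 circ [604.2  68.2] [0.6018 0.0648 0.2219]
top dark 20 [166.2 156.9] [0.6368 0.3066 0.1827] 0.3037 0.3124
scene a 220 circ [593.5 -23.7] [ 0.5969 -0.0218  0.0834]
scene b 204 circ [587.3 -91.9] [ 0.5906 -0.0903  0.0831]
scene c 200 circ [ 584.2 -163.6] [ 0.5872 -0.1622  0.0826]
scene lock 39 circ [607.1 183.1] [0.6095 0.1829 0.195 ]
scene knob 99 circ [604.3  74.3] [0.6075 0.0754 0.2217]
scene dark 34 [308.1 266.2] [0.66   0.1871 0.1831] 0.1818 0.1915
scene dark 15 [359.6 279.3] [0.6438 0.3069 0.183 ] 0.3048 0.3087
wrist a 1132 circ [594.9 -25.5] [ 0.5951 -0.0225  0.0836]
wrist b 1043 circ [589.4 -94.1] [ 0.5896 -0.0898  0.0835]
wrist c 780 circ [ 586.  -165.2] [ 0.5858 -0.1572  0.0834]
wrist lock 258 circ [609.9 181.6] [0.6099 0.1817 0.1943]
wrist knob 1080 circ [606.   72.5] [0.606  0.0737 0.2225]
wrist dark 427 [346.2  50. ] [0.6563 0.1851 0.1842] 0.1795 0.1912
now 18.9833 [0.5995 0.0766 0.299 ] yaw -5.2 q6 [-4.   1.3] w 0.822 F [ 0.8  0.4 -0.5]
row [ 0.55 11.1  -0.17] [-0.001 -0.039  0.001]
```

```bash
python3 -m inch '[[[0.6,0,-0.22,0,0,0,7],[0.6,2,-0.22,0,0,0,7],[0.6,4,-0.22,0,0,0,7],[0.6,6,-0.22,0,0,0,7],[0.6,8,-0.22,0,0,0,7],[0.6,9.5,-0.22,0,0,0,7],[0.6,10.5,-0.22,0,0,0,7],[0.6,11,-0.22,0,0,0,7],[0.6,11,-0.22,0,0,0,7],[0.6,11,-0.22,0,0,0,4],[0.6,11,-0.22,0,0,0,1],[0.6,11,-0.22,0,0,0,1]]]' 60; python3 -m inch '[[[0,0,0,0,0,0,1],[0,0,0,0,0,0,1],[0,0,0,0,0,0,1],[0,0,0,0,0,0,1],[0,0,0,0,0,0,1],[0,0,0,0,0,0,1]]]' 60
python3 - <<'E'
from h import *
s=env.get_state();p=s['position'];print(totool(p+.1187*np.array([-.037,-.9993,0])))
E
python3 go.py .605 .0745 .188 -3
```

```text
t: 19.98
position: [0.6058, 0.074, 0.19]
ee_rot: [-0.706, 0.031, -0.033, 0.707]
contact_force: [-0.6, -0.3, 0.7]
gripper_width: 0.402
t: 20.48
position: [0.6058, 0.074, 0.1904]
ee_rot: [-0.706, 0.031, -0.033, 0.707]
contact_force: [-1.3, 0.7, 4.2]
gripper_width: 0.286
[  0.64297801  -0.01521232 -11.85238158]
now 20.4833 [0.6058 0.074  0.1904] yaw -5.2 q6 [-4.2  1. ] w 0.286 F [-1.3  0.7  4.2]
row [-0.09  0.24  0.04] [-0.001 -0.039  0.003]
```

```bash
python3 -m inch '[[[0.04,0,-0.8,0,0,0,1],[0.1,0,-1.8,0,0,0,1],[0.15,0,-2.8,0,0,0,1],[0.21,0,-3.8,0,0,0,1],[0.26,0,-4.8,0,0,0,1],[0.32,0,-5.8,0,0,0,1],[0.32,0,-5.8,0,0,0,1],[0.32,0,-5.8,0,0,0,1]]]' 60; python3 go.py .605 .0745 .188 -5
```

```text
t: 21.15
position: [0.6037, 0.0151, 0.1904]
ee_rot: [-0.706, 0.032, -0.034, 0.707]
contact_force: [-1.2, 3.4, 3.9]
gripper_width: 0.288
now 21.15 [0.6037 0.0151 0.1904] yaw -5.3 q6 [-9.8 -4.5] w 0.288 F [-1.2  3.4  3.9]
row [-0.42  0.25  5.92] [-0.001 -0.005  0.003]
```

```bash
python3 -m inch '[[[0.05,0,-1,0,0,0,1],[0.11,0,-2,0,0,0,1],[0.16,0,-3,0,0,0,1],[0.22,0,-4,0,0,0,1],[0.27,0,-5,0,0,0,1],[0.31,0,-5.6,0,0,0,1],[0.33,0,-5.95,0,0,0,1],[0.33,0,-5.95,0,0,0,1],[0.33,0,-5.95,0,0,0,1],[0.33,0,-5.95,0,0,0,1]]]' 60; python3 look.py c; python3 go.py .605 .0745 .188 -5
python3 - <<'E'
import cv2,numpy as np
a=cv2.resize(cv2.imread('pics/scene_c.png')[225:300,255:385],None,fx=5,fy=5,interpolation=3)
b=cv2.resize(cv2.imread('pics/top_c.png')[140:190,155:285],None,fx=4.5,fy=4.5,interpolation=3)
o=np.zeros((600,650,3),np.uint8);o[:375,:650]=a;o[375:600,:585]=b
cv2.imwrite('pics/zc.png',cv2.convertScaleAbs(o,alpha=1.5))
E
```

```text
t: 21.98
position: [0.6015, -0.0442, 0.1904]
ee_rot: [-0.706, 0.031, -0.034, 0.707]
contact_force: [0.4, 4.8, 4.0]
gripper_width: 0.284
top c 236 circ [ 583.3 -164.3] [ 0.5828 -0.1638  0.0831]
top lock 34 circ [608.  183.4] [0.6073 0.1834 0.195 ]
top dark 50 [216.4 153. ] [0.653  0.1887 0.1832] 0.182 0.194
scene a 209 circ [593.9 -23.2] [ 0.5971 -0.0211  0.0833]
scene b 164 circ [587.9 -92.9] [ 0.5942 -0.0932  0.0836]
scene c 196 circ [ 583.1 -164.6] [ 0.5862 -0.1624  0.0825]
scene lock 43 circ [608.6 184.6] [0.6081 0.1844 0.1951]
scene dark 43 [309.2 264.2] [0.6562 0.1886 0.1843] 0.1818 0.1916
wrist a 446 circ [582.5 -25. ] [ 0.5791 -0.0244  0.0835]
wrist c 1088 circ [ 585.5 -166.7] [ 0.5826 -0.1711  0.0837]
now 22.1333 [ 0.6015 -0.0441  0.1905] yaw -5.3 q6 [-15.5 -10.2] w 0.283 F [-0.2  3.8  5.3]
row [-0.74  0.26 11.84] [-0.001 -0.005  0.003]
```

View pics/zc.png

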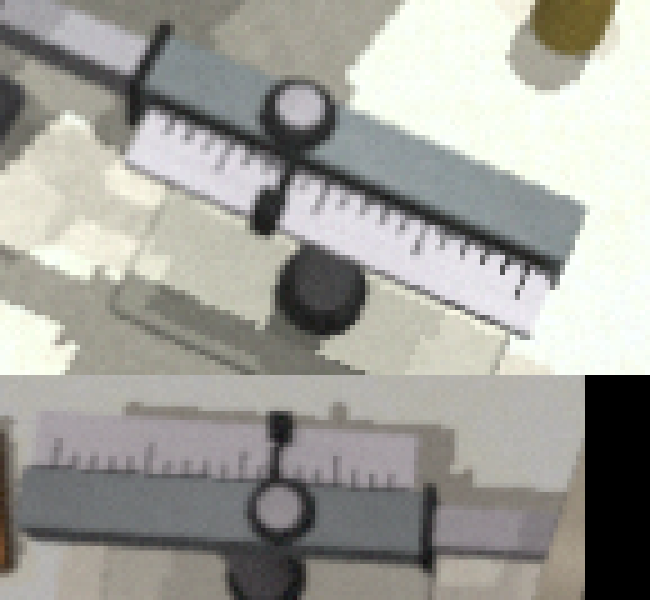

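The scene and top crops show the pointer blade meeting the clip: in the top half, pointer x≈277 and clip centre x≈281. I'll quantify the residual.

Run:
```python
from h import *
for n in('top','scene'):
    z=np.load(f'pics/{n}_c.npz');M=model(n);P=cloud(M,z['D']);L=cv2.cvtColor(z['I'],cv2.COLOR_RGB2Lab)[...,0]
    v,u=np.nonzero((L<75)&(abs(P[...,1]-.187)<.02)&(P[...,0]>.6)&(P[...,0]<.69)&(P[...,2]>.165)&(P[...,2]<.2))
    q=plane(M,np.c_[u,v],.182)
    w=np.clip(90-L[v,u].astype(float),1,None)
    for lo in np.arange(.626,.68,.005):
        m=(q[:,0]>lo)&(q[:,0]<=lo+.005)
        if m.sum():print(n,lo.round(3),m.sum(),'y',np.average(q[m,1],weights=w[m]).round(4),q[m,1].min().round(4),q[m,1].max().round(4))
```

```text
top 0.626 17 y 0.1887 0.1733 0.2042
top 0.631 6 y 0.189 0.1855 0.1926
top 0.636 4 y 0.1891 0.1881 0.1906
top 0.641 5 y 0.1887 0.1861 0.1909
top 0.646 9 y 0.1861 0.1815 0.1912
top 0.651 10 y 0.1867 0.1818 0.1914
top 0.656 12 y 0.1873 0.182 0.1941
top 0.661 10 y 0.1879 0.1823 0.1942
scene 0.626 30 y 0.1875 0.17 0.2057
scene 0.631 22 y 0.1903 0.1689 0.2075
scene 0.636 4 y 0.1892 0.1874 0.1907
scene 0.641 3 y 0.1893 0.1883 0.1905
scene 0.646 5 y 0.1879 0.1838 0.1911
scene 0.651 10 y 0.1873 0.1817 0.193
scene 0.656 10 y 0.187 0.1815 0.1918
scene 0.661 10 y 0.1875 0.1822 0.1927
scene 0.666 7 y 0.1886 0.1831 0.1925
```

```bash
python3 -m inch '[[[0,0,-0.05,0,0,0,1],[0,0,-0.12,0,0,0,1],[0,0,-0.12,0,0,0,1],[0,0,-0.12,0,0,0,1],[0,0,-0.12,0,0,0,1],[0,0,-0.12,0,0,0,1],[0,0,-0.12,0,0,0,1],[0,0,-0.12,0,0,0,1],[0,0,-0.12,0,0,0,1],[0,0,-0.12,0,0,0,1]]]' 60; python3 look.py d | egrep 'scene|top'; python3 go.py .6 -.045 .19 -5; python3 -c "
from rig import env
print(env.finish_job())"
```

```text
t: 22.97
position: [0.6015, -0.0453, 0.1904]
ee_rot: [-0.706, 0.031, -0.034, 0.707]
contact_force: [1.4, 4.4, 3.6]
gripper_width: 0.291
top c 232 circ [ 583.6 -163.4] [ 0.5828 -0.1638  0.0832]
top lock 38 circ [608.8 183.7] [0.6073 0.1839 0.1948]
top dark 48 [216.7 152.6] [0.653  0.1874 0.1833] 0.1823 0.1939
scene a 209 circ [593.4 -23.7] [ 0.5974 -0.0216  0.0834]
scene b 163 circ [587.7 -92.5] [ 0.5945 -0.0933  0.0831]
scene c 198 circ [ 583.8 -163.3] [ 0.5866 -0.1624  0.0826]
scene lock 38 circ [608.6 185. ] [0.6084 0.1834 0.1954]
scene dark 45 [309.2 264. ] [0.6555 0.188  0.1843] 0.1817 0.1916
scene dark 8 [359.9 275.6] [0.6306 0.3042 0.1781] 0.2973 0.3115
now 23.1167 [ 0.6014 -0.0453  0.1904] yaw -5.3 q6 [-15.6 -10.3] w 0.287 F [1.5 4.6 4. ]
row [-0.15  0.04  0.01] [-0.001 -0.005  0.004]
the job is handed in; nothing more can be done
None
```

I stood both loose jars in cells a and b, pushed in the lock button, and pulled the boom out about 119 mm. I handed the job in at t ≈ 23 s, still holding the knob. `finish_job` gives no verdict, so the figures below are my own last checks.

- **Jars:** the lids measured (.593, -.023), (.588, -.092) and (.584, -.163) m, all about 83 mm high. That is about 4 mm or less from my estimated cell centres. The third jar has not moved.
- **Lock:** the button top is at about 194–195 mm, so it is roughly 5–6 mm in.
- **Pointer and clip:** the pointer was about 1.3 mm short of the clip. I pulled 1.2 mm more, so it should be within about 1–2 mm. I did not repeat the pointer-to-clip comparison after that last nudge.
- **Clip:** its measured position agrees with the start to within about 2 mm.
- **Hold:** the wrist feels about 4.5 N of spring pull, and the fingers grip the knob with a commanded 60 N.
- **Bystanders:** I did not measure their positions again at the end. I saw no contact with them during the moves.
- **Disagreement:** the wrist camera placed the tray 4–7 mm further along -y than the fixed cameras at one pose. I placed jar 1 midway between the two readings and jar 2 close to midway.

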